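# Push the sample tray home in its dock and flip the dock's flag to green

### The arm

A 6-joint arm with a two-finger parallel gripper is mounted at the origin on a cart in front of the work surface, level with it; the furniture and walls round the work are solid. World frame = base frame: x ahead of the robot, y to its left, z up, the work surface at z = 0. Lengths are in m, angles in rad, forces in N, time in s.
With the tool pointing down it reaches from about 0.275 to 0.75 m from the base axis. Payload 10.2 kg.
Tool frame: the origin (TCP) lies at the very end of the fingers, on their centre line; the grasp point (between the pads) lies 19 mm behind it; z points along the fingers, y is the line along which they close (so a half turn about z gives the same grasp; the last joint's range is limited). The gripper opens to 85 mm and grips with 20 to 120 N. Pads are 22 mm wide; open, the fingers measure 114 mm over their backs; the gripper's body (76 mm by 85 mm) begins 54 mm behind the grasp point. The pads swing forward as they close: fully open they stand 13 mm farther back than shut.
Start: joints at [1.087, 0.313, 1.498, -0, 1.331, -0.223], TCP at [0.135, 0.507, 0.231] pointing down, gripper open.
Joint ranges: [-2.94, 2.94], [-0.97, 2.17], [0.19, 2.56], [-1.23, 4.37], [0.02, 3.11], [-2.88, 2.88]. Speed limits (rad/s): [2.39, 2.39, 3.01, 3.14, 3.14, 3.14].

### API

Orientations are given as a unit quaternion [w, x, y, z].
In Python, from cell import ctrl gives the robot as it stands.
- The arm moves only by the tool arm_command, never from a script. Its argument "moves" is a list of rows, each an object of numbers: "tx", "ty", "tz": the shift along the tool's x, y, z scaled (see below); "ax", "ay", "az": the turn, a rotation vector about the tool's x, y, z scaled (see below); "gripper": the gripper's target within -1 to 1 (fully open at 1, half-way at 0, shut at -1). In form: [{"tx": .., "ty": .., "tz": .., "ax": .., "ay": .., "az": .., "gripper": ..}, ...]. A call has 1 to 8 rows; each row shifts and turns the commanded pose from where the row before left it, along the tool's axes as they then stand; what a row does not reach is not made up. The controller multiplies each number of a shift by 0.03 m and each number of a turn by 4 degrees. A row lasts 1/10 s, in which the tool goes at most 50 mm and 8.59 degrees, less where a joint would pass 70% of its speed; a pose out of reach is approached as far as the arm can. A call with a number of a shift or a turn outside -1 to 1 is refused whole. A call with a gripper value outside its range is refused whole. The fingers move at their own pace and stop on an object; "grip_force" is the grip in N (left out, the last holds). Time passes only in rows, so rows that do not move let the fingers close. It gives the time, the measured TCP pose, the force, the opening and the grip force at its end, in the units of the state.
- ctrl.get_obs(): the state, without advancing time (a new reading comes with each control period).
- ctrl.grab_frame(name): name is "scene" or "top" or "wrist"; returns a dict with "color" (384x512x3 uint8, red, green, blue), "fov_y" (degrees; the focal length in pixels is half the picture's height over the tangent of half this angle, whatever the lens; pixels are square), "cx", "cy" (the principal point, pixels), "dist" ([k1, k2, p1, p2, k3] as OpenCV has them; the pictures are not rectified), "R" (3x3) and "t" (3): a world point X has camera coordinates R X + t; the wrist camera has in their place "T_tool_cam" (4x4, takes a point from camera to tool coordinates, whose origin is the TCP and whose axes are the flange's). Camera axes: x right, y down, z forward; pixel columns grow to the right and rows downward; lengths in m; the calibration is good to about 2 mm. A picture is of the moment at which its call begins: read the wrist's pose just before it. There is no depth.
- ctrl.finish_job(): hands the job in; it is judged then, once.
Trained networks look in the newest picture that a camera, given by its name, has taken for a name from the list of things; names that differ only in an ending like _2 or _b are one class to them, and where a whole thing is asked for, a point or a joint stands for the part that bears it (a point fixed in the world has none). Each returns a list of dicts, best first, with "confidence" (0 to 1); they miss things now and then, are a little off and sometimes report something else, mostly with a low value. They report only what shows in the picture. A call takes as long as a camera call. They do not tell look-alikes from the thing itself.
- ctrl.look_for(camera, thing): "extent" ([left, top, right, bottom] in pixels, round what is visible of it).
- ctrl.outline_of(camera, thing): "pixels" (384x512 bool, what is visible of it) and "extent" ([left, top, right, bottom] in pixels, round what is visible of it).
The state is a dict: "time": time; "joint_positions": joint angles; "qvel": joint speeds; "tau": joint torques, N m; "position": TCP position; "tool_rot": TCP orientation; "wrist_force": force on the tool from outside, world axes, zero at the start; "ft_torque": the same for the moment, N m; "opening": opening from 0.0 (shut) to 1.0 (fully open); "grasp_force": force on a finger pad.
Only numpy, scipy, OpenCV 4.12 (cv2) and the standard library are available. Lean on these libraries where they do the work, as an engineer would, in place of code of your own. Each camera call takes 0.05 s, during which the arm holds its last target. There are 200 camera calls.

### The job

The tray with the test pouch stands only part way in its hand-over dock. Push it with the fingertips fully home against the back stop, and then flip that dock's flag right over on its hinge, from red to green, until it lies flat towards the back. Push only: do not lift the tray or the pouch out of its place, and leave the empty dock's flag and everything standing around as they are.

Things in the scene. Friction and masses are not known exactly. Their poses are not given: they have to be found in the camera images.
- dock_a: Hand-over dock that holds the tray, fixed. Open front towards its own -x (the robot), y across, z up. Origin: on the worktop, under the centre of the tray when that is fully home. Grey plate 6 mm thick, 150 mm across, x = -94 to +82 mm. White guide rails 126 mm apart inside, top z = 20 mm, x = -37 to +47 mm, flared lead-ins on to x = -64 mm.
- dock_a_stop (a point): Middle of the face of dock_a's white back stop, at its top edge: x = +44.6, y = 0, z = 24 mm in dock_a's frame. The stop is 6 mm thick and 134 mm wide.
- dock_a_pivot (a point): Middle of the hinge axis of dock_a's flag: x = +66, y = 0, z = +82 mm in dock_a's frame; the axis runs along the dock's y. Two upright white cheeks carry it: inner faces at y = +43 and -43 mm, 34 mm deep in x about the axis, tops at z = 92 mm.
- dock_a_flag (a joint): Flag angle, rad. 0: level towards the robot, red face (white bar) on top. Growing, its free edge swings up and back over the hinge: pi/2 upright, pi (end of travel) level away from the robot, green face (white disc) on top. Starts at 0 to 0.3. The hinge drags: the flag stays wherever it is left, and about 1 N at the edge moves it, so it must be led all the way over.
- dock_a_flag_edge (a point): Middle of the flag's free edge, 53 mm from the hinge axis: centre of a round white bead 7 mm thick. The flag is a plate 78 mm wide, 5 mm thick, hinge barrel 10 mm across. The green face is underneath at first, with 50 mm of free height between it and a tray below; that same face is pushed from below, then from the front, at last from above.
- dock_b: The empty dock, fixed, of the same make as dock_a: same axes, sizes and flag. Either dock may be the left or the right one.
- dock_b_flag (a joint): Angle of dock_b's flag, rad, as for dock_a; starts at 0 to 0.3 and is to be left as it is.
- dock_b_flag_edge (a point): Middle of the free edge of dock_b's flag.
- tray: Shallow clear tray with a green strip, 120 x 88 mm, 18 mm high, walls 2 to 3 mm, about 60 g; slides on the dock's plate, its long side (own x) across the dock. Origin: centre of its underside. Home: x = 0 and z = 6 mm in dock_a's frame, outer face of its front wall at x = -44 mm. It starts 30 to 60 mm short of that, towards the robot, between the lead-ins.
- pouch: White sealed test pouch, 104 x 72 x 12 mm, 22 g, lying loose in the tray on its 4 mm floor. Origin: centre of its underside.
- tubes: Bystander, to be left alone: white rack of capped sample tubes, 117 x 155 x 72 mm. Origin: centre of its underside.
- dropper_r: Bystander, to be left alone: small white dropper bottle with a red cap, 23 mm across, 68 mm high. Origin: centre of its underside.
- dropper_k: Bystander, to be left alone: small white dropper bottle with a black cap, 23 mm across, 64 mm high. Origin: centre of its underside.
- bench_timer: Bystander, to be left alone: flat white digital timer, 64 x 66 x 20 mm. Origin: centre of its underside.
- stain_violet: Bystander, to be left alone: violet reagent bottle with a white cap, 38 mm across, 88 mm high. Origin: centre of its underside.
- stain_red: Bystander, to be left alone: red reagent bottle with a white cap, 38 mm across, 88 mm high. Origin: centre of its underside.
Mind the look-alikes: they are no part of the job. What is shaped like the tray but turquoise is not meant. Leave any purple look-alike of the pouch alone.

How it is judged:
By the outcome, as a careful person would: the job done as asked, in the order asked, and still so for the second after the job is handed in, with the robot touching nothing.
It also fails if it takes over 45 s, if anything falls off the work surface, if the arm or the gripper's body presses on something with over 40 N, if the wrist force passes 120 N, or if a joint passes its speed limit or range.

## Working session

There is one attempt and no reset: what is moved stays moved. The work goes in short steps, Python scripts to look and compute and a tool call to move; the robot and the scene stay as the last step left them, time stands still between calls to the robot, and variables do not carry over. Pictures are saved under pics/ and viewed, at most 10 in all, crops included, and the job is handed in when it is done.

Besides the shell and the picture viewer there is one more tool, called after "Call:" as name([rows], argument=value, ...), one row to a line, values as JSON. arm_command: Moves the arm, as the interface text tells. Its arguments: {"type":"object","properties":{"moves":{"type":"array"},"grip_force":{"type":"number"}},"required":["moves"]}

```bash
mkdir -p pics
python3 - <<'E'
from cell import ctrl
import cv2,pickle,numpy as np
o=ctrl.get_obs();print({k:np.round(v,3).tolist() for k,v in o.items()})
fr={}
for c in("scene","top"):
    f=ctrl.grab_frame(c);fr[c]=f
    print(c,f["fov_y"],f["cx"],f["cy"],f["dist"],np.round(f["R"],3).tolist(),f["t"])
    for n in("dock_a","tray","pouch","dock_a_flag","dock_a_flag_edge","tubes"):
        print(n,[(np.round(d["extent"]).tolist(),round(d["confidence"],2)) for d in ctrl.look_for(c,n)])
pickle.dump(fr,open("fr.pkl","wb"))
im=np.vstack([fr["scene"]["color"],fr["top"]["color"]])[...,::-1]
cv2.imwrite("pics/1.png",cv2.resize(fr["scene"]["color"][...,::-1],(800,600)))
cv2.imwrite("pics/2.png",cv2.resize(fr["top"]["color"][...,::-1],(800,600)))
E
```

```text
{'time': 0.0, 'joint_positions': [1.087, 0.313, 1.498, -0.0, 1.331, -0.223], 'qvel': [-0.0, -0.001, -0.001, 0.001, -0.001, -0.001], 'tau': [-0.001, -41.226, -25.975, -0.0, 0.004, -0.0], 'position': [0.135, 0.507, 0.231], 'tool_rot': [-0.0, 0.13, 0.992, -0.001], 'wrist_force': [-0.736, -0.265, -0.19], 'ft_torque': [-0.008, 0.014, 0.045], 'grasp_force': 0.0, 'opening': 1.001}
scene 51.10264881764432 257.2405046624837 190.7584045338919 [0.01351487 0.         0.         0.         0.        ] [[0.89, -0.457, -0.003], [-0.257, -0.495, -0.83], [0.378, 0.739, -0.557]] [-0.44592115  0.22749341  1.23653772]
dock_a [([277.0, 244.0, 332.0, 314.0], 0.88)]
tray [([255.0, 264.0, 302.0, 308.0], 0.72), ([225.0, 235.0, 271.0, 264.0], 0.6), ([292.0, 246.0, 323.0, 267.0], 0.45), ([240.0, 175.0, 296.0, 228.0], 0.29)]
pouch [([293.0, 223.0, 330.0, 247.0], 0.6), ([261.0, 268.0, 296.0, 301.0], 0.58), ([267.0, 181.0, 289.0, 195.0], 0.28)]
dock_a_flag [([292.0, 245.0, 326.0, 270.0], 0.76)]
dock_a_flag_edge [([293.0, 248.0, 322.0, 267.0], 0.6)]
tubes [([192.0, 158.0, 234.0, 190.0], 0.63), ([292.0, 246.0, 322.0, 270.0], 0.17)]
top 45.610190929988065 260.35116573718545 190.95098012756551 [0.02278734 0.         0.         0.         0.        ] [[0.018, -1.0, 0.003], [-0.996, -0.018, -0.085], [0.085, -0.002, -0.996]] [-0.00203823  0.51122117  1.69262613]
dock_a [([324.0, 182.0, 367.0, 228.0], 0.88), ([236.0, 156.0, 275.0, 207.0], 0.8)]
tray [([280.0, 207.0, 320.0, 243.0], 0.94), ([328.0, 212.0, 368.0, 237.0], 0.72), ([334.0, 212.0, 361.0, 236.0], 0.59), ([243.0, 155.0, 265.0, 178.0], 0.52)]
pouch [([334.0, 215.0, 363.0, 237.0], 0.95), ([340.0, 188.0, 365.0, 204.0], 0.64), ([296.0, 155.0, 324.0, 178.0], 0.58)]
dock_a_flag [([339.0, 187.0, 365.0, 203.0], 0.84)]
dock_a_flag_edge [([330.0, 212.0, 367.0, 236.0], 0.74), ([344.0, 185.0, 363.0, 203.0], 0.62), ([380.0, 182.0, 393.0, 188.0], 0.2)]
tubes [([156.0, 186.0, 202.0, 226.0], 0.94)]
```

View pics/1.png

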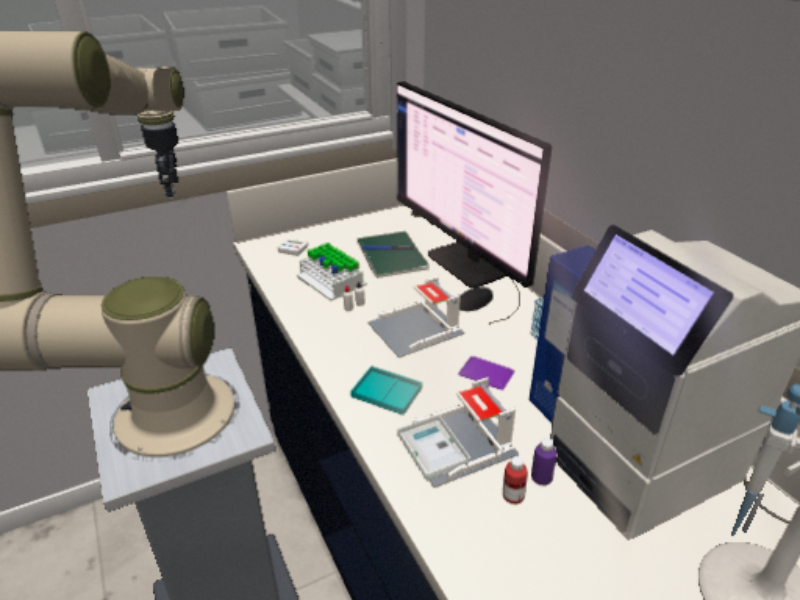

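View pics/2.png

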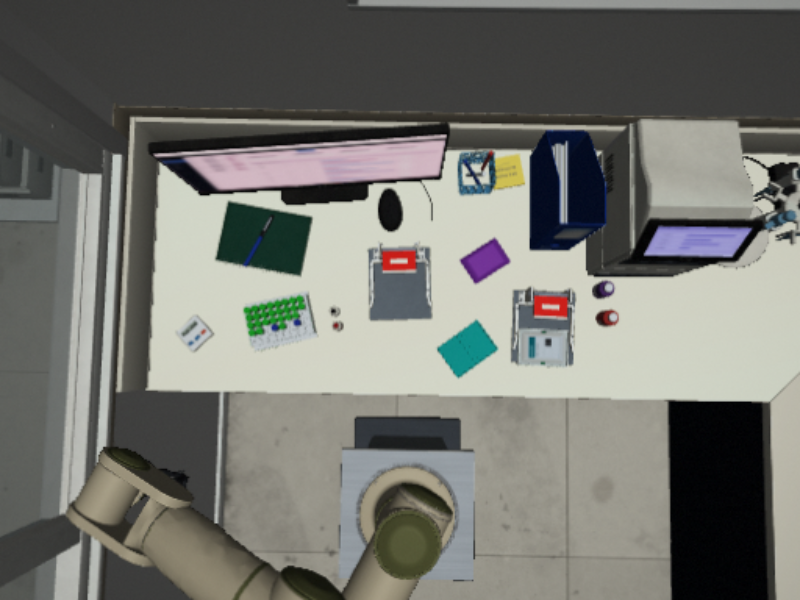

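The pictures show the dock with the clear tray and white pouch on the right: top (800 px) about (543,328), scene about (455,440). The empty dock is at top (400,283), scene (415,325).
Possible mix-ups (top 800 px): clear tray (543,347) against the turquoise tray (467,348); white pouch (543,347) against the purple one (485,260); flags at (551,306) and (398,261). I choose the right dock, clear tray and white pouch.

```bash
cat > h.py <<'E'
import numpy as np,cv2,pickle
def K(f):
    F=192/np.tan(np.radians(f["fov_y"])/2);return np.array([[F,0,f["cx"]],[0,F,f["cy"]],[0,0,1.]])
def RT(f): 
    return np.array(f["R"]),np.array(f["t"])
def ray(f,px,z):
    R,t=RT(f);u=cv2.undistortPoints(np.array(px,float).reshape(-1,1,2),K(f),np.array(f["dist"]))[:,0]
    d=np.c_[u,np.ones(len(u))]@R;c=-R.T@t
    return c+d*((z-c[2])/d[:,2])[:,None]
def proj(f,X):
    R,t=RT(f);return cv2.projectPoints(np.array(X,float).reshape(-1,1,3),cv2.Rodrigues(R)[0],t,K(f),np.array(f["dist"]))[0][:,0]
def dockpts(p,P):
    c,s=np.cos(p[2]),np.sin(p[2]);P=np.atleast_2d(np.array(P,float))
    return np.c_[p[0]+c*P[:,0]-s*P[:,1],p[1]+s*P[:,0]+c*P[:,1],P[:,2]]
E
python3 - <<'E'
from h import *
fr=pickle.load(open("fr.pkl","rb"));f=fr["top"]
s=512/800
for n,px,z in(("plate front L",(512,363),.006),("plate front R",(573,366),.006),("b fl",(370,319),.006),("b fr",(431,319),.006),("red",(607,317),.08),("violet",(603,289),.08),("turq",(467,348),.0),("edge desk",(543,393),0)):
    print(n,np.round(ray(f,[[px[0]*s,px[1]*s]],z)[0],3))
im=f["color"][165:245,300:410,::-1];a=cv2.resize(im,None,fx=7,fy=7,interpolation=cv2.INTER_CUBIC)
cv2.imwrite("pics/3.png",a)
E
```

```text
plate front L [ 0.361 -0.249  0.006]
plate front R [ 0.357 -0.395  0.006]
b fl [0.461 0.095 0.006]
b fr [ 0.463 -0.052  0.006]
red [ 0.471 -0.457  0.08 ]
violet [ 0.536 -0.448  0.08 ]
turq [ 0.395 -0.141  0.   ]
edge desk [ 0.291 -0.324  0.   ]
```

View pics/3.png

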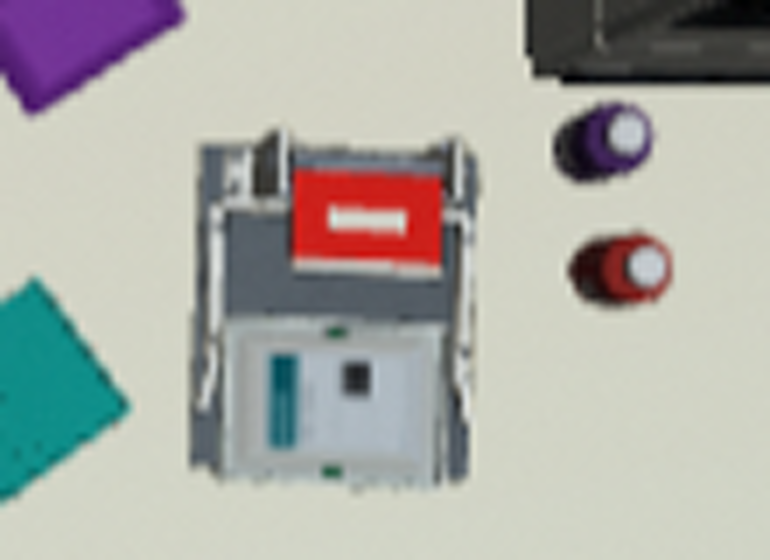

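The close crop confirms the choice: clear tray (335,400 in the crop) with a white pouch, red flag with white bar (367,217), bottles to its right at (615,130) and (645,270). Next I go over to it, squaring the tool first.

Call:
arm_command([
  {"az":-0.94,"gripper":0},
  {"az":-0.94,"gripper":0},
  {"az":-0.94,"gripper":0},
  {"az":-0.94,"gripper":0},
  {"tx":-0.9,"ty":-0.5,"gripper":0},
  {"tx":-0.9,"ty":-0.5,"gripper":0},
  {"tx":-0.9,"ty":-0.5,"gripper":0},
  {"tx":-0.9,"ty":-0.5,"gripper":0},
])

```text
invalid input
```

Call:
arm_command([
  {"tx":-0.9,"ty":-0.8},
  {"tx":-0.9,"ty":-0.8},
  {"tx":-0.9,"ty":-0.8},
  {"tx":-0.9,"ty":-0.8},
  {"ty":-1},
  {"ty":-1},
  {"ty":-1},
  {"ty":-1},
])

```text
invalid input
```

Call:
arm_command([
  {"ty":-1},
  {"ty":-1},
  {"ty":-1},
  {"ty":-1},
  {"ty":-1},
  {"ty":-1},
  {"ty":-1},
  {"ty":-1},
])

```text
invalid input
```

Run:
```python
from h import *
from scipy.optimize import least_squares
fr=pickle.load(open("fr.pkl","rb"));f=fr["top"]
px=np.array([[203,146],[478,150],[190,467],[467,480]])/7+[300,165]-.43
P=[[.082,.075,.006],[.082,-.075,.006],[-.094,.075,.006],[-.094,-.075,.006]]
r=least_squares(lambda p:(proj(f,dockpts(p,P))-px).ravel(),[.45,-.32,0]);print(r.x,np.round(r.fun,1))
```

```text
[ 0.45664591 -0.32257228 -0.02579237] [-0.4 -0.6 -0.1  0.5  0.   0.1  0.4 -0. ]
```

Call:
arm_command([
  {"tx":0,"ty":0,"tz":0,"ax":0,"ay":0,"az":-0.9,"gripper":0},
  {"tx":0,"ty":0,"tz":0,"ax":0,"ay":0,"az":-0.9,"gripper":0},
  {"tx":0,"ty":0,"tz":0,"ax":0,"ay":0,"az":-0.9,"gripper":0},
  {"tx":0,"ty":0,"tz":0,"ax":0,"ay":0,"az":-0.6,"gripper":0},
  {"tx":-0.9,"ty":-0.5,"tz":0,"ax":0,"ay":0,"az":0,"gripper":0},
  {"tx":-0.9,"ty":-0.5,"tz":0,"ax":0,"ay":0,"az":0,"gripper":0},
  {"tx":-0.9,"ty":-0.5,"tz":0,"ax":0,"ay":0,"az":0,"gripper":0},
  {"tx":-0.9,"ty":-0.5,"tz":0,"ax":0,"ay":0,"az":0,"gripper":0},
])

```text
time: 1.5
position: [0.2424, 0.4433, 0.2313]
tool_rot: [0.0, 0.015, 1.0, 0.0]
wrist_force: [0.2, 0.0, 0.3]
opening: 0.503
grasp_force: 0.0
```

Call:
arm_command([
  {"tx":-1,"ty":-1,"tz":0,"ax":0,"ay":0,"az":0,"gripper":0},
  {"tx":-1,"ty":-1,"tz":0,"ax":0,"ay":0,"az":0,"gripper":0},
  {"tx":-1,"ty":-1,"tz":0,"ax":0,"ay":0,"az":0,"gripper":0},
  {"tx":-1,"ty":-1,"tz":0,"ax":0,"ay":0,"az":0,"gripper":0},
  {"tx":0,"ty":-1,"tz":0,"ax":0,"ay":0,"az":0,"gripper":0},
  {"tx":0,"ty":-1,"tz":0,"ax":0,"ay":0,"az":0,"gripper":0},
  {"tx":0,"ty":-1,"tz":0,"ax":0,"ay":0,"az":0,"gripper":0},
  {"tx":0,"ty":-1,"tz":0,"ax":0,"ay":0,"az":0,"gripper":0},
])

```text
time: 2.3
position: [0.354, 0.1993, 0.2313]
tool_rot: [0.0, 0.015, 1.0, 0.0]
wrist_force: [0.9, -0.2, 0.5]
opening: 0.499
grasp_force: 0.0
```

Call:
arm_command([
  {"tx":0,"ty":-1,"tz":0,"ax":0,"ay":0,"az":0,"gripper":0},
  {"tx":0,"ty":-1,"tz":0,"ax":0,"ay":0,"az":0,"gripper":0},
  {"tx":0,"ty":-1,"tz":0,"ax":0,"ay":0,"az":0,"gripper":0},
  {"tx":0,"ty":-1,"tz":0,"ax":0,"ay":0,"az":0,"gripper":0},
  {"tx":0,"ty":-1,"tz":0,"ax":0,"ay":0,"az":0,"gripper":0},
  {"tx":0,"ty":-1,"tz":0,"ax":0,"ay":0,"az":0,"gripper":0},
  {"tx":0,"ty":-1,"tz":0,"ax":0,"ay":0,"az":0,"gripper":0},
  {"tx":0,"ty":-1,"tz":0,"ax":0,"ay":0,"az":0,"gripper":0},
])

```text
time: 3.1
position: [0.3466, -0.0406, 0.2315]
tool_rot: [0.0, 0.015, 1.0, -0.0]
wrist_force: [0.1, 0.7, -1.0]
opening: 0.498
grasp_force: 0.0
```

Call:
arm_command([
  {"tx":0,"ty":-1,"tz":0,"ax":0,"ay":0,"az":0,"gripper":0},
  {"tx":0,"ty":-1,"tz":0,"ax":0,"ay":0,"az":0,"gripper":0},
  {"tx":0,"ty":-1,"tz":0,"ax":0,"ay":0,"az":0,"gripper":0},
  {"tx":0,"ty":-1,"tz":0,"ax":0,"ay":0,"az":0,"gripper":0},
  {"tx":0,"ty":-1,"tz":0,"ax":0,"ay":0,"az":0,"gripper":0},
  {"tx":0,"ty":-1,"tz":0,"ax":0,"ay":0,"az":0,"gripper":0},
  {"tx":0,"ty":-1,"tz":0,"ax":0,"ay":0,"az":0,"gripper":0},
  {"tx":0,"ty":0,"tz":0,"ax":0,"ay":0,"az":0,"gripper":0},
])

```text
time: 3.9
position: [0.3402, -0.2519, 0.2311]
tool_rot: [-0.0, 0.017, 1.0, -0.0]
wrist_force: [0.5, 0.0, 0.3]
opening: 0.502
grasp_force: 0.0
```

```bash
cat >> h.py <<'E'
def wrist(save):
    from cell import ctrl
    from scipy.spatial.transform import Rotation as Ro
    o=ctrl.get_obs();f=dict(ctrl.grab_frame("wrist"))
    q=o["tool_rot"];T=np.eye(4);T[:3,:3]=Ro.from_quat([q[1],q[2],q[3],q[0]]).as_matrix();T[:3,3]=o["position"]
    C=np.linalg.inv(T@np.array(f["T_tool_cam"]));f["R"],f["t"]=C[:3,:3],C[:3,3]
    print(np.round(o["position"],4),np.round(q,4),"q",np.round(o["joint_positions"],3),"F",np.round(o["wrist_force"],1))
    pickle.dump(f,open(save+".pkl","wb"));return f,ctrl
E
python3 - <<'E'
from h import *
f,ctrl=wrist("w1")
for n in("dock_a","tray","dock_a_flag","dock_a_flag_edge"):
    print(n,[(np.round(d["extent"]).tolist(),round(d["confidence"],2)) for d in ctrl.look_for("wrist",n)])
print(np.round(np.array(f["T_tool_cam"]),3).tolist(),f["fov_y"])
im=cv2.resize(f["color"][...,::-1],(800,600))
P=[[.082,.075,.006],[.082,-.075,.006],[-.094,-.075,.006],[-.094,.075,.006]]
pp=proj(f,dockpts([.4566,-.3226,-.0258],P))*800/512;print(pp)
cv2.polylines(im,[pp.astype(int)],True,(255,0,255),1)
cv2.imwrite("pics/4.png",im)
E
```

```text
[ 0.3402 -0.2519  0.2311] [-1.000e-04  1.670e-02  9.999e-01 -3.000e-04] q [-0.916  0.086  1.778 -0.     1.277 -2.453] F [0.5 0.  0.3]
dock_a [([407.0, 247.0, 510.0, 370.0], 0.86), ([144.0, 185.0, 264.0, 348.0], 0.7)]
tray [([151.0, 180.0, 254.0, 251.0], 0.94), ([290.0, 150.0, 410.0, 260.0], 0.64), ([200.0, 298.0, 232.0, 342.0], 0.18)]
dock_a_flag [([200.0, 296.0, 234.0, 340.0], 0.89)]
dock_a_flag_edge [([200.0, 296.0, 232.0, 344.0], 0.93)]
[[-0.001, -0.956, -0.295, 0.075], [1.0, -0.001, -0.0, 0.0], [-0.0, -0.295, 0.956, -0.142], [0.0, 0.0, 0.0, 1.0]] 63.888794751911696
[[408.98085552 479.38496413]
 [242.51717148 480.34325947]
 [219.20089378 291.87939297]
 [408.50278495 290.37800417]]
```

View pics/4.png

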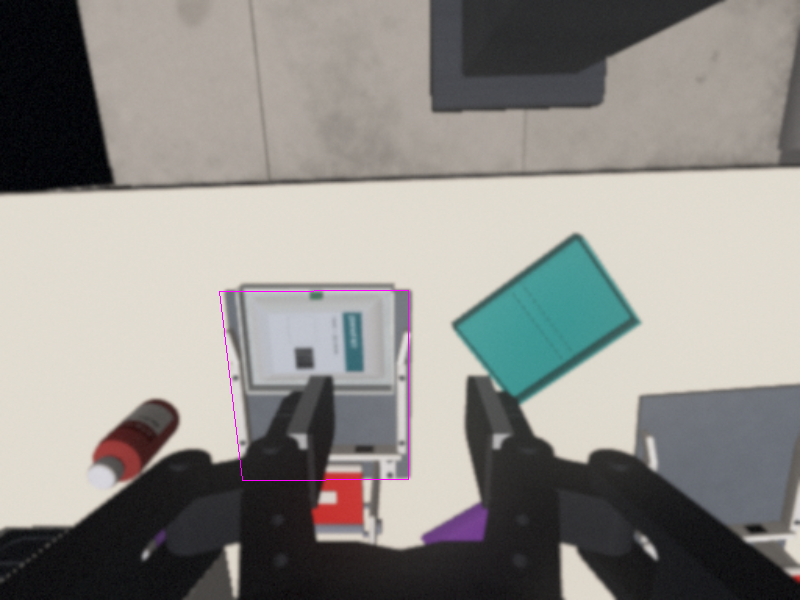

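The wrist picture shows the tray's front edge at (316,286) and the predicted plate outline within about 5 px; the turquoise tray is at (545,315), outside the push lane.

Run:
```python
from h import *
f=pickle.load(open("w1.pkl","rb"));s=.64
print(ray(f,[[240*s,286*s],[316*s,285*s],[394*s,285*s]],.024), ray(f,[[408*s,291*s],[225*s,292*s]],.006))
d=[.4566,-.3226,-.0258]
for n,P in(("front home",[-.044,0,0]),("approach x-.125",[-.13,0,0])):print(n,dockpts(d,P))
```

```text
[[ 0.35198498 -0.37169211  0.024     ]
 [ 0.35315943 -0.31456658  0.024     ]
 [ 0.355146   -0.25613128  0.024     ]] [[ 0.36506175 -0.24561188  0.006     ]
 [ 0.36095222 -0.39056012  0.006     ]]
front home [[ 0.41261464 -0.32146493  0.        ]]
approach x-.125 [[ 0.32664326 -0.31924637  0.        ]]
```

Call:
arm_command([
  {"tx":0.3,"ty":-0.8,"tz":0,"ax":0,"ay":0,"az":0,"gripper":0},
  {"tx":0.3,"ty":-0.8,"tz":0.8,"ax":0,"ay":0,"az":0,"gripper":0},
  {"tx":0,"ty":-0.66,"tz":1,"ax":0,"ay":0,"az":0,"gripper":0},
  {"tx":0,"ty":0,"tz":1,"ax":0,"ay":0,"az":0,"gripper":0},
  {"tx":0,"ty":0,"tz":1,"ax":0,"ay":0,"az":0,"gripper":0},
  {"tx":0,"ty":0,"tz":1,"ax":0,"ay":0,"az":0,"gripper":0},
  {"tx":0,"ty":0,"tz":1,"ax":0,"ay":0,"az":0,"gripper":0},
  {"tx":0,"ty":0,"tz":0,"ax":0,"ay":0,"az":0,"gripper":0},
])

```text
time: 4.95
position: [0.3197, -0.3143, 0.055]
tool_rot: [-0.002, 0.015, 1.0, 0.003]
wrist_force: [0.4, 0.4, 1.1]
opening: 0.497
grasp_force: 0.0
```

Call:
arm_command([
  {"tx":0,"ty":-0.15,"tz":0.7,"ax":0,"ay":0,"az":0,"gripper":0},
  {"tx":0,"ty":0,"tz":0.5,"ax":0,"ay":0,"az":0,"gripper":0},
  {"tx":0,"ty":0,"tz":0.25,"ax":0,"ay":0,"az":0,"gripper":0},
  {"tx":0,"ty":0,"tz":0,"ax":0,"ay":0,"az":0,"gripper":0},
  {"tx":-0.3,"ty":0,"tz":0,"ax":0,"ay":0,"az":0,"gripper":0},
  {"tx":-0.3,"ty":0,"tz":0,"ax":0,"ay":0,"az":0,"gripper":0},
  {"tx":-0.3,"ty":0,"tz":0,"ax":0,"ay":0,"az":0,"gripper":0},
  {"tx":-0.3,"ty":0,"tz":0,"ax":0,"ay":0,"az":0,"gripper":0},
])

```text
time: 5.75
position: [0.3573, -0.3223, 0.0142]
tool_rot: [0.0, 0.015, 1.0, -0.0]
wrist_force: [-1.1, -0.5, 1.2]
opening: 0.5
grasp_force: 0.3
```

Call:
arm_command([
  {"tx":-0.2,"ty":0,"tz":0,"ax":0,"ay":0,"az":0,"gripper":0},
  {"tx":-0.2,"ty":0,"tz":0,"ax":0,"ay":0,"az":0,"gripper":0},
  {"tx":-0.2,"ty":0,"tz":0,"ax":0,"ay":0,"az":0,"gripper":0},
  {"tx":-0.2,"ty":0,"tz":0,"ax":0,"ay":0,"az":0,"gripper":0},
  {"tx":-0.2,"ty":0,"tz":0,"ax":0,"ay":0,"az":0,"gripper":0},
  {"tx":0,"ty":0,"tz":0,"ax":0,"ay":0,"az":0,"gripper":0},
])

```text
time: 6.35
position: [0.3869, -0.3231, 0.0138]
tool_rot: [0.0, 0.015, 1.0, -0.0]
wrist_force: [-0.1, 0.7, -1.0]
opening: 0.499
grasp_force: 0.0
```

Call:
arm_command([
  {"tx":-0.1,"ty":0,"tz":0,"ax":0,"ay":0,"az":0,"gripper":0},
  {"tx":-0.1,"ty":0,"tz":0,"ax":0,"ay":0,"az":0,"gripper":0},
  {"tx":-0.1,"ty":0,"tz":0,"ax":0,"ay":0,"az":0,"gripper":0},
  {"tx":0,"ty":0,"tz":0,"ax":0,"ay":0,"az":0,"gripper":0},
])

```text
time: 6.75
position: [0.3955, -0.3234, 0.0138]
tool_rot: [0.0, 0.015, 1.0, -0.0]
wrist_force: [-0.3, 0.6, -0.1]
opening: 0.502
grasp_force: 0.0
```

Call:
arm_command([
  {"tx":-0.07,"ty":0,"tz":0,"ax":0,"ay":0,"az":0,"gripper":0},
  {"tx":-0.07,"ty":0,"tz":0,"ax":0,"ay":0,"az":0,"gripper":0},
  {"tx":-0.07,"ty":0,"tz":0,"ax":0,"ay":0,"az":0,"gripper":0},
])

```text
time: 7.05
position: [0.4013, -0.3233, 0.0137]
tool_rot: [-0.001, 0.015, 1.0, 0.0]
wrist_force: [-11.6, 0.2, 5.1]
opening: 0.497
grasp_force: 6.3
```

Call:
arm_command([
  {"tx":-0.06,"ty":0,"tz":0,"ax":0,"ay":0,"az":0,"gripper":0},
])

```text
time: 7.15
position: [0.4015, -0.3233, 0.0137]
tool_rot: [-0.003, 0.015, 1.0, 0.001]
wrist_force: [-23.2, -1.3, 11.7]
opening: 0.502
grasp_force: 11.6
```

Call:
arm_command([
  {"tx":-0.06,"ty":0,"tz":0,"ax":0,"ay":0,"az":0,"gripper":0},
])

```text
time: 7.25
position: [0.4016, -0.3232, 0.0136]
tool_rot: [-0.004, 0.014, 1.0, 0.001]
wrist_force: [-36.6, -3.1, 18.3]
opening: 0.502
grasp_force: 17.5
```

Tray is firmly home: the force rose to 37 N with no travel, at the predicted x. Backing off, rising, shutting the fingers.

Call:
arm_command([
  {"tx":0.4,"ty":0,"tz":0,"ax":0,"ay":0,"az":0,"gripper":0},
  {"tx":0.8,"ty":0,"tz":0,"ax":0,"ay":0,"az":0,"gripper":0},
  {"tx":0.8,"ty":0,"tz":-0.5,"ax":0,"ay":0,"az":0,"gripper":-1},
  {"tx":0,"ty":0,"tz":-1,"ax":0,"ay":0,"az":0,"gripper":-1},
  {"tx":0,"ty":0,"tz":-1,"ax":0,"ay":0,"az":0,"gripper":-1},
  {"tx":0,"ty":0,"tz":-1,"ax":0,"ay":0,"az":0,"gripper":-1},
  {"tx":0,"ty":0,"tz":-1,"ax":0,"ay":0,"az":0,"gripper":-1},
  {"tx":0,"ty":0,"tz":-1,"ax":0,"ay":0,"az":1,"gripper":-1},
])

```text
time: 8.05
position: [0.3451, -0.3217, 0.1802]
tool_rot: [0.0, 0.051, 0.999, -0.0]
wrist_force: [-0.1, -0.2, 0.5]
opening: -0.002
grasp_force: 0.0
```

Call:
arm_command([
  {"tx":0,"ty":0,"tz":0,"ax":0,"ay":0,"az":1,"gripper":-1},
  {"tx":0,"ty":0,"tz":0,"ax":0,"ay":0,"az":1,"gripper":-1},
  {"tx":0,"ty":0,"tz":0,"ax":0,"ay":0,"az":1,"gripper":-1},
  {"tx":0,"ty":0,"tz":0,"ax":0,"ay":0,"az":1,"gripper":-1},
  {"tx":0,"ty":0,"tz":0,"ax":0,"ay":0,"az":1,"gripper":-1},
  {"tx":0,"ty":0,"tz":0,"ax":0,"ay":0,"az":1,"gripper":-1},
  {"tx":0,"ty":0,"tz":0,"ax":0,"ay":0,"az":1,"gripper":-1},
  {"tx":0,"ty":0,"tz":0,"ax":0,"ay":0,"az":1,"gripper":-1},
])

```text
time: 8.85
position: [0.3452, -0.3218, 0.1788]
tool_rot: [0.0, 0.325, 0.946, 0.0]
wrist_force: [-0.3, 0.7, 0.4]
opening: 0.004
grasp_force: 0.0
```

Call:
arm_command([
  {"tx":0,"ty":0,"tz":0,"ax":0,"ay":0,"az":1,"gripper":-1},
  {"tx":0,"ty":0,"tz":0,"ax":0,"ay":0,"az":1,"gripper":-1},
  {"tx":0,"ty":0,"tz":0,"ax":0,"ay":0,"az":1,"gripper":-1},
  {"tx":0,"ty":0,"tz":0,"ax":0,"ay":0,"az":1,"gripper":-1},
  {"tx":0,"ty":0,"tz":0,"ax":0,"ay":0,"az":1,"gripper":-1},
  {"tx":0,"ty":0,"tz":0,"ax":0,"ay":0,"az":1,"gripper":-1},
  {"tx":0,"ty":0,"tz":0,"ax":0,"ay":0,"az":1,"gripper":-1},
  {"tx":0,"ty":0,"tz":0,"ax":0,"ay":0,"az":1,"gripper":-1},
])

```text
time: 9.65
position: [0.3452, -0.3218, 0.1788]
tool_rot: [0.0, 0.573, 0.82, 0.0]
wrist_force: [-0.6, 0.1, -0.1]
opening: 0.004
grasp_force: 0.0
```

Call:
arm_command([
  {"tx":0,"ty":0,"tz":0,"ax":0,"ay":0,"az":1,"gripper":-1},
  {"tx":0,"ty":0,"tz":0,"ax":0,"ay":0,"az":1,"gripper":-1},
  {"tx":0,"ty":0,"tz":0,"ax":0,"ay":0,"az":1,"gripper":-1},
  {"tx":0,"ty":0,"tz":0,"ax":0,"ay":0,"az":1,"gripper":-1},
  {"tx":0,"ty":0,"tz":0,"ax":0,"ay":0,"az":1,"gripper":-1},
  {"tx":0,"ty":0,"tz":0,"ax":0,"ay":0,"az":1,"gripper":-1},
  {"tx":0,"ty":0,"tz":0,"ax":0,"ay":0,"az":1,"gripper":-1},
  {"tx":0,"ty":0,"tz":0,"ax":0,"ay":0,"az":1,"gripper":-1},
])

```text
time: 10.45
position: [0.3452, -0.3218, 0.1788]
tool_rot: [0.0, 0.777, 0.63, 0.0]
wrist_force: [-0.5, 0.2, -0.3]
opening: -0.0
grasp_force: 0.0
```

Call:
arm_command([
  {"tx":0,"ty":0,"tz":0,"ax":0,"ay":0,"az":1,"gripper":-1},
  {"tx":0,"ty":0,"tz":0,"ax":0,"ay":0,"az":1,"gripper":-1},
  {"tx":0,"ty":0,"tz":0,"ax":0,"ay":0,"az":1,"gripper":-1},
  {"tx":0,"ty":0,"tz":0,"ax":0,"ay":0,"az":1,"gripper":-1},
  {"tx":0,"ty":0,"tz":0,"ax":0,"ay":0,"az":1,"gripper":-1},
  {"tx":0,"ty":0,"tz":0,"ax":0,"ay":0,"az":1,"gripper":-1},
  {"tx":0,"ty":0,"tz":0,"ax":0,"ay":0,"az":1,"gripper":-1},
  {"tx":0,"ty":0,"tz":0,"ax":0,"ay":0,"az":1,"gripper":-1},
])

```text
time: 11.25
position: [0.3452, -0.3218, 0.1788]
tool_rot: [0.0, 0.92, 0.391, 0.0]
wrist_force: [0.8, 0.1, -0.4]
opening: -0.003
grasp_force: 0.0
```

Call:
arm_command([
  {"tx":0,"ty":0,"tz":0,"ax":0,"ay":0,"az":1,"gripper":-1},
  {"tx":0,"ty":0,"tz":0,"ax":0,"ay":0,"az":1,"gripper":-1},
  {"tx":0,"ty":0,"tz":0,"ax":0,"ay":0,"az":1,"gripper":-1},
  {"tx":0,"ty":0,"tz":0,"ax":0,"ay":0,"az":1,"gripper":-1},
  {"tx":0,"ty":0,"tz":0,"ax":0,"ay":0,"az":1,"gripper":-1},
  {"tx":0,"ty":0,"tz":0,"ax":0,"ay":0,"az":1,"gripper":-1},
  {"tx":0,"ty":0,"tz":0,"ax":0,"ay":0,"az":1,"gripper":-1},
  {"tx":0,"ty":0,"tz":0,"ax":0,"ay":0,"az":1,"gripper":-1},
])

```text
time: 12.05
position: [0.3452, -0.3218, 0.1788]
tool_rot: [0.0, 0.992, 0.123, 0.0]
wrist_force: [0.2, 0.1, -0.7]
opening: 0.002
grasp_force: 0.0
```

Run:
```python
from h import *
f,ctrl=wrist("w2")
for n in("dock_a_flag","tray"):
    print(n,[(np.round(d["extent"]).tolist(),round(d["confidence"],2)) for d in ctrl.look_for("wrist",n)])
im=cv2.resize(f["color"][...,::-1],(800,600));d=[.4566,-.3215,-.027]
sq=lambda P:cv2.polylines(im,[(proj(f,dockpts(d,P))*800/512).astype(int)],True,(255,0,255),1)
sq([[.082,.075,.006],[.082,-.075,.006],[-.094,-.075,.006],[-.094,.075,.006]])
sq([[-.044,.06,.024],[-.044,-.06,.024],[.044,-.06,.024],[.044,.06,.024]])
for th in(0,.3):
    c,s=np.cos(th),np.sin(th)
    sq([[.066-.053*c,.039,.082+.053*s],[.066-.053*c,-.039,.082+.053*s],[.066,-.039,.082],[.066,.039,.082]])
cv2.imwrite("pics/5.png",im)
```

```text
[ 0.3452 -0.3218  0.1788] [1.000e-04 9.924e-01 1.227e-01 2.000e-04] q [-0.999  0.247  1.729  0.     1.165  0.325] F [ 0.2  0.1 -0.7]
dock_a_flag [([246.0, 2.0, 370.0, 55.0], 0.9)]
tray [([207.0, 2.0, 366.0, 127.0], 0.95), ([4.0, 6.0, 162.0, 152.0], 0.91)]
```

View pics/5.png

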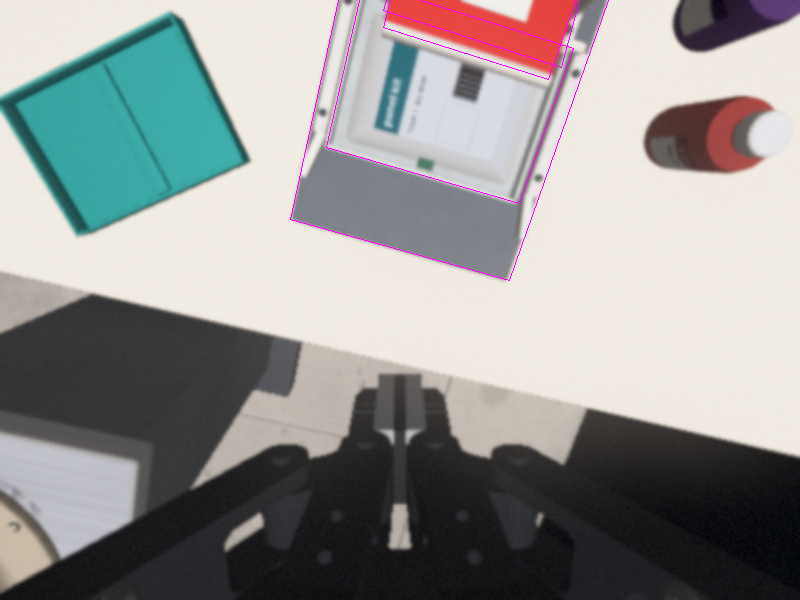

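The overlay fits within 1–2 px: tray home in dock_a, flag free edge near (465,55). Next, square the tool and tilt it to test reach, above everything.

Call:
arm_command([
  {"tx":0,"ty":0,"tz":0,"ax":0,"ay":0,"az":1,"gripper":-1},
  {"tx":0,"ty":0,"tz":0,"ax":0,"ay":0,"az":1,"gripper":-1},
  {"tx":0,"ty":0,"tz":0,"ax":0,"ay":0,"az":1,"gripper":-1},
  {"tx":0,"ty":0,"tz":0,"ax":0,"ay":0,"az":0.9,"gripper":-1},
  {"tx":1,"ty":0,"tz":0,"ax":0,"ay":0,"az":0,"gripper":-1},
  {"tx":1,"ty":0,"tz":0,"ax":0,"ay":0,"az":0,"gripper":-1},
  {"tx":0,"ty":0,"tz":0,"ax":0,"ay":1,"az":0,"gripper":-1},
  {"tx":0,"ty":0,"tz":0,"ax":0,"ay":1,"az":0,"gripper":-1},
])

```text
time: 13.0
position: [0.4061, -0.323, 0.1785]
tool_rot: [0.001, 0.997, -0.01, 0.071]
wrist_force: [1.0, 0.8, 0.2]
opening: 0.001
grasp_force: 0.0
```

Call:
arm_command([
  {"tx":0,"ty":0,"tz":0,"ax":0,"ay":1,"az":0,"gripper":-1},
  {"tx":0,"ty":0,"tz":0,"ax":0,"ay":1,"az":0,"gripper":-1},
  {"tx":0,"ty":0,"tz":0,"ax":0,"ay":1,"az":0,"gripper":-1},
  {"tx":0,"ty":0,"tz":0,"ax":0,"ay":1,"az":0,"gripper":-1},
  {"tx":0,"ty":0,"tz":0,"ax":0,"ay":1,"az":0,"gripper":-1},
  {"tx":0,"ty":0,"tz":0,"ax":0,"ay":1,"az":0,"gripper":-1},
  {"tx":0,"ty":0,"tz":0,"ax":0,"ay":1,"az":0,"gripper":-1},
  {"tx":0,"ty":0,"tz":0,"ax":0,"ay":1,"az":0,"gripper":-1},
])

```text
time: 13.8
position: [0.4051, -0.3234, 0.1791]
tool_rot: [0.005, 0.939, -0.01, 0.343]
wrist_force: [0.7, -0.2, 0.8]
opening: -0.0
grasp_force: 0.0
```

Call:
arm_command([
  {"tx":0,"ty":0,"tz":0,"ax":0,"ay":1,"az":0,"gripper":-1},
  {"tx":0,"ty":0,"tz":0,"ax":0,"ay":1,"az":0,"gripper":-1},
  {"tx":0,"ty":0,"tz":0,"ax":0,"ay":1,"az":0,"gripper":-1},
  {"tx":0,"ty":0,"tz":0,"ax":0,"ay":1,"az":0,"gripper":-1},
  {"tx":0,"ty":0,"tz":0,"ax":0,"ay":1,"az":0,"gripper":-1},
  {"tx":0,"ty":0,"tz":0,"ax":0,"ay":0,"az":0,"gripper":-1},
])

```text
time: 14.4
position: [0.4046, -0.3232, 0.1778]
tool_rot: [0.006, 0.866, -0.011, 0.5]
wrist_force: [0.4, -0.2, -0.2]
opening: -0.001
grasp_force: 0.0
```

```bash
cat > st.py <<'E'
from h import *
from scipy.spatial.transform import Rotation as Ro
from cell import ctrl
o=ctrl.get_obs();q=o["tool_rot"];R=Ro.from_quat([q[1],q[2],q[3],q[0]]).as_matrix()
d=np.array([.4566,-.3215,-.027]);c,s=np.cos(d[2]),np.sin(d[2]);D=np.array([[c,-s,0],[s,c,0],[0,0,1]])
p=D.T@(np.array(o["position"])-[d[0],d[1],0]);M=D.T@R
print("t",round(o["time"],2),"TCP in dock mm",np.round(p*1000,1),"tilt",round(np.degrees(np.arctan2(M[0,2],-M[2,2])),1))
print("axes in dock\n",np.round(M,3),"q",np.round(o["joint_positions"],2),"F",np.round(o["wrist_force"],1))
E
python3 st.py
```

```text
t 14.4 TCP in dock mm [-52.   -3.1 177.8] tilt 60.0
axes in dock
 [[ 0.5    0.003  0.866]
 [ 0.    -1.     0.003]
 [ 0.866 -0.001 -0.5  ]] q [-1.37  0.25  2.15  1.35  1.05 -0.71] F [ 0.4 -0.2 -0.2]
```

Call:
arm_command([
  {"tx":-0.71,"ty":-0.1,"tz":0.41,"ax":0,"ay":0,"az":0,"gripper":-1},
  {"tx":-0.71,"ty":0,"tz":0.41,"ax":0,"ay":0,"az":0,"gripper":-1},
  {"tx":-0.71,"ty":0,"tz":0.41,"ax":0,"ay":0,"az":0,"gripper":-1},
  {"tx":-0.71,"ty":0,"tz":0.41,"ax":0,"ay":0,"az":0,"gripper":-1},
  {"tx":-0.71,"ty":0,"tz":0.41,"ax":0,"ay":0,"az":0,"gripper":-1},
  {"tx":0,"ty":0,"tz":0,"ax":0,"ay":0,"az":0,"gripper":-1},
])

```text
time: 15.0
position: [0.4052, -0.3196, 0.054]
tool_rot: [0.004, 0.867, -0.01, 0.499]
wrist_force: [0.6, 1.4, -0.1]
opening: 0.003
grasp_force: 0.0
```

```bash
python3 st.py
python3 - <<'E'
from h import *
f,ctrl=wrist("w3")
cv2.imwrite("pics/6.png",cv2.resize(f["color"][...,::-1],(600,450)))
E
```

```text
t 15.0 TCP in dock mm [-51.4   0.6  54. ] tilt 59.8
axes in dock
 [[ 0.502  0.005  0.865]
 [-0.    -1.     0.006]
 [ 0.865 -0.003 -0.502]] q [-1.37  0.58  2.2   1.57  1.   -1.14] F [ 0.6  1.4 -0.1]
[ 0.4052 -0.3196  0.054 ] [ 0.0041  0.8666 -0.0104  0.4988] q [-1.365  0.583  2.196  1.574  1.002 -1.145] F [ 0.6  1.4 -0.1]
```

View pics/6.png

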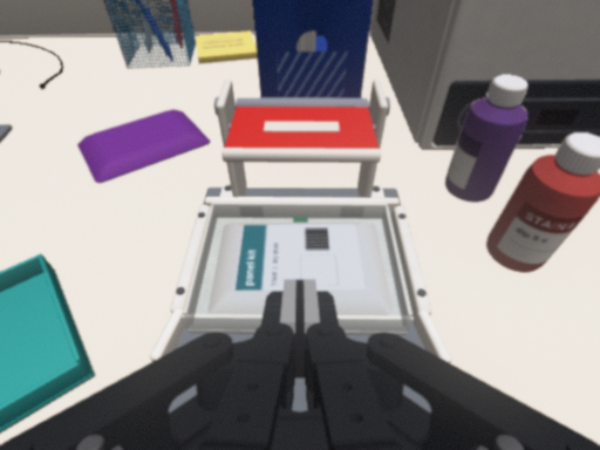

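The picture shows the red flag with its bead at (300,154), fingers at (300,290) centred between the cheeks, and nothing in the lane. Going in under the flag.

Call:
arm_command([
  {"tx":0.25,"ty":0,"tz":0.43,"ax":0,"ay":0,"az":0,"gripper":-1},
  {"tx":0.25,"ty":0,"tz":0.43,"ax":0,"ay":0,"az":0,"gripper":-1},
  {"tx":0.25,"ty":0,"tz":0.43,"ax":0,"ay":0,"az":0,"gripper":-1},
  {"tx":0.25,"ty":0,"tz":0.43,"ax":0,"ay":0,"az":0,"gripper":-1},
  {"tx":0.25,"ty":0,"tz":0.43,"ax":0,"ay":0,"az":0,"gripper":-1},
  {"tx":0,"ty":0,"tz":0,"ax":0,"ay":0,"az":0,"gripper":-1},
])

```text
time: 15.65
position: [0.4813, -0.322, 0.0581]
tool_rot: [0.007, 0.866, -0.008, 0.501]
wrist_force: [-0.0, 0.3, -1.3]
opening: -0.003
grasp_force: 0.0
```

```bash
cat > plan.py <<'E'
import sys
exec(open("st.py").read())
def tcp(th,over=2.5):   # th deg -> tip centre (mm, dock x,z), tilt deg
    a=60-15*np.clip((th-90)/80,0,1);ar,t=np.radians(a),np.radians(th)
    e=np.array([np.cos(ar),np.sin(ar)]);u=np.array([-np.cos(t),np.sin(t)]);n=np.array([np.sin(t),np.cos(t)])
    rc=np.interp(th,[30,60,100,130,180],[33,34,38,38,38])  # tip centre radius target along u
    lead=11*abs(e@n)
    return np.array([66,82])+rc*u-n*(2.5+lead-over),a
cur=p[[0,2]]*1000;ca=np.degrees(np.arctan2(M[0,2],-M[2,2]))
for th in map(float,sys.argv[1:]):
    c,a=tcp(th,1.5 if th>=180 else 2.5);D2=(c-cur)/30;r=np.radians(ca)
    print(th,"tcp",np.round(c,1),"tilt",round(a,1),"tx %.2f tz %.2f ay %.2f"%(D2@[np.cos(r),np.sin(r)],D2@[np.sin(r),-np.cos(r)],(a-ca)/-4*-1))
    cur,ca=c,a
E
python3 plan.py 30 40 50 60 70 80 90 100 110 120 130 140 150 160 170 180
```

```text
t 15.65 TCP in dock mm [24.7  0.2 58.1] tilt 60.1
axes in dock
 [[ 0.499  0.006  0.867]
 [ 0.006 -1.     0.004]
 [ 0.867  0.003 -0.499]] q [-1.17  0.62  2.07  1.7   0.92 -1.05] F [-0.   0.3 -1.3]
30.0 tcp [31.9 89. ] tilt 60.0 tx 1.01 tz -0.30 ay -0.02
40.0 tcp [33.5 95.1] tilt 60.0 tx 0.20 tz -0.06 ay 0.00
50.0 tcp [ 36.4 101.1] tilt 60.0 tx 0.22 tz -0.02 ay 0.00
60.0 tcp [ 40.8 106.7] tilt 60.0 tx 0.23 tz 0.03 ay 0.00
70.0 tcp [ 46.1 112. ] tilt 60.0 tx 0.24 tz 0.07 ay 0.00
80.0 tcp [ 52.8 116.2] tilt 60.0 tx 0.23 tz 0.12 ay 0.00
90.0 tcp [ 60.5 119. ] tilt 60.0 tx 0.21 tz 0.18 ay 0.00
100.0 tcp [ 68.6 120.1] tilt 58.1 tx 0.17 tz 0.21 ay -0.47
110.0 tcp [ 76.5 118.6] tilt 56.2 tx 0.10 tz 0.25 ay -0.47
120.0 tcp [ 84.1 115.4] tilt 54.4 tx 0.05 tz 0.27 ay -0.47
130.0 tcp [ 90.1 111.4] tilt 52.5 tx 0.01 tz 0.24 ay -0.47
140.0 tcp [ 93.8 108. ] tilt 50.6 tx -0.01 tz 0.17 ay -0.47
150.0 tcp [ 97.1 104.1] tilt 48.8 tx -0.03 tz 0.17 ay -0.47
160.0 tcp [100.   99.7] tilt 46.9 tx -0.05 tz 0.17 ay -0.47
170.0 tcp [102.3  94.8] tilt 45.0 tx -0.07 tz 0.17 ay -0.47
180.0 tcp [104.   90.8] tilt 45.0 tx -0.06 tz 0.13 ay 0.00
```

Call:
arm_command([
  {"tx":0.2,"ty":0,"tz":-0.06,"ax":0,"ay":0,"az":0,"gripper":-1},
  {"tx":0.2,"ty":0,"tz":-0.06,"ax":0,"ay":0,"az":0,"gripper":-1},
  {"tx":0.2,"ty":0,"tz":-0.06,"ax":0,"ay":0,"az":0,"gripper":-1},
  {"tx":0.2,"ty":0,"tz":-0.06,"ax":0,"ay":0,"az":0,"gripper":-1},
  {"tx":0.2,"ty":0,"tz":-0.06,"ax":0,"ay":0,"az":0,"gripper":-1},
  {"tx":0.2,"ty":0,"tz":-0.06,"ax":0,"ay":0,"az":0,"gripper":-1},
  {"tx":0.22,"ty":0,"tz":-0.02,"ax":0,"ay":0,"az":0,"gripper":-1},
  {"tx":0.23,"ty":0,"tz":0.03,"ax":0,"ay":0,"az":0,"gripper":-1},
])

```text
time: 16.45
position: [0.4956, -0.3224, 0.1046]
tool_rot: [0.006, 0.866, -0.01, 0.5]
wrist_force: [-0.2, -0.3, -0.2]
opening: 0.0
grasp_force: 0.5
```

```bash
python3 plan.py 70 80 90 100 110 120 130
python3 - <<'E'
from h import *
f,ctrl=wrist("w4")
cv2.imwrite("pics/7.png",cv2.resize(f["color"][...,::-1],(600,450)))
E
```

```text
t 16.45 TCP in dock mm [ 39.1   0.2 104.6] tilt 60.0
axes in dock
 [[ 0.5    0.003  0.866]
 [ 0.002 -1.     0.003]
 [ 0.866 -0.    -0.5  ]] q [-1.14  0.51  2.04  1.62  0.89 -0.87] F [-0.2 -0.3 -0.2]
70.0 tcp [ 46.1 112. ] tilt 60.0 tx 0.33 tz 0.08 ay 0.00
80.0 tcp [ 52.8 116.2] tilt 60.0 tx 0.23 tz 0.12 ay 0.00
90.0 tcp [ 60.5 119. ] tilt 60.0 tx 0.21 tz 0.18 ay 0.00
100.0 tcp [ 68.6 120.1] tilt 58.1 tx 0.17 tz 0.21 ay -0.47
110.0 tcp [ 76.5 118.6] tilt 56.2 tx 0.10 tz 0.25 ay -0.47
120.0 tcp [ 84.1 115.4] tilt 54.4 tx 0.05 tz 0.27 ay -0.47
130.0 tcp [ 90.1 111.4] tilt 52.5 tx 0.01 tz 0.24 ay -0.47
[ 0.4956 -0.3224  0.1046] [ 0.0059  0.866  -0.0102  0.4999] q [-1.138  0.51   2.041  1.621  0.892 -0.874] F [-0.2 -0.3 -0.2]
```

View pics/7.png

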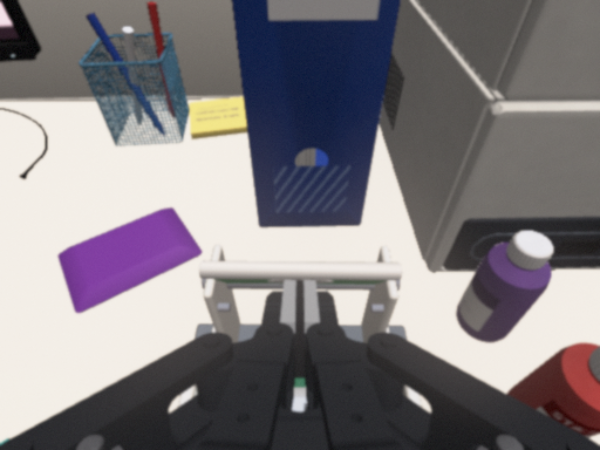

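The flag has risen; its bead is at (300,270), with the fingertips on its underside, centred. Leading it on.

Call:
arm_command([
  {"tx":0.33,"ty":0,"tz":0.08,"ax":0,"ay":0,"az":0,"gripper":-1},
  {"tx":0.23,"ty":0,"tz":0.12,"ax":0,"ay":0,"az":0,"gripper":-1},
  {"tx":0.21,"ty":0,"tz":0.18,"ax":0,"ay":0,"az":0,"gripper":-1},
  {"tx":0.17,"ty":0,"tz":0.21,"ax":0,"ay":-0.47,"az":0,"gripper":-1},
  {"tx":0.1,"ty":0,"tz":0.25,"ax":0,"ay":-0.47,"az":0,"gripper":-1},
  {"tx":0.05,"ty":0,"tz":0.27,"ax":0,"ay":-0.47,"az":0,"gripper":-1},
  {"tx":0.01,"ty":0,"tz":0.24,"ax":0,"ay":-0.47,"az":0,"gripper":-1},
])

```text
time: 17.2
position: [0.5473, -0.3235, 0.1113]
tool_rot: [0.005, 0.897, -0.01, 0.442]
wrist_force: [-1.6, -0.1, 0.1]
opening: 0.002
grasp_force: 0.5
```

```bash
python3 plan.py 140 150 160 170 180
python3 - <<'E'
from h import *
f,ctrl=wrist("w5")
cv2.imwrite("pics/8.png",cv2.resize(f["color"][...,::-1],(600,450)))
E
```

```text
t 17.2 TCP in dock mm [ 90.7   0.4 111.3] tilt 52.4
axes in dock
 [[ 0.61   0.004  0.793]
 [ 0.003 -1.     0.003]
 [ 0.793  0.001 -0.61 ]] q [-1.    0.51  1.89  1.44  0.72 -0.55] F [-1.6 -0.1  0.1]
140.0 tcp [ 93.8 108. ] tilt 50.6 tx -0.03 tz 0.15 ay -0.45
150.0 tcp [ 97.1 104.1] tilt 48.8 tx -0.03 tz 0.17 ay -0.47
160.0 tcp [100.   99.7] tilt 46.9 tx -0.05 tz 0.17 ay -0.47
170.0 tcp [102.3  94.8] tilt 45.0 tx -0.07 tz 0.17 ay -0.47
180.0 tcp [104.   90.8] tilt 45.0 tx -0.06 tz 0.13 ay 0.00
[ 0.5473 -0.3235  0.1113] [ 0.0054  0.897  -0.0103  0.4418] q [-0.996  0.508  1.886  1.439  0.722 -0.555] F [-1.6 -0.1  0.1]
```

View pics/8.png

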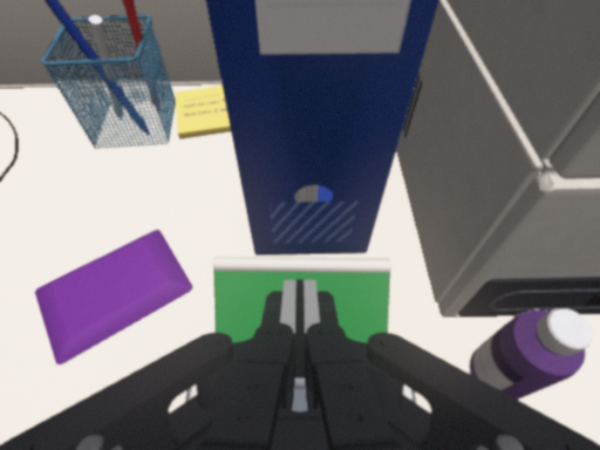

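The green face shows, with its bead at (300,263) and the fingertips pressing on it. Down to level.

Call:
arm_command([
  {"tx":-0.03,"ty":0,"tz":0.15,"ax":0,"ay":-0.45,"az":0,"gripper":-1},
  {"tx":-0.03,"ty":0,"tz":0.17,"ax":0,"ay":-0.47,"az":0,"gripper":-1},
  {"tx":-0.05,"ty":0,"tz":0.17,"ax":0,"ay":-0.47,"az":0,"gripper":-1},
  {"tx":-0.07,"ty":0,"tz":0.17,"ax":0,"ay":-0.47,"az":0,"gripper":-1},
  {"tx":-0.06,"ty":0,"tz":0.13,"ax":0,"ay":0,"az":0,"gripper":-1},
  {"tx":0,"ty":0,"tz":0,"ax":0,"ay":0,"az":0,"gripper":-1},
])

```text
time: 17.85
position: [0.5599, -0.3237, 0.0902]
tool_rot: [0.004, 0.923, -0.011, 0.384]
wrist_force: [0.4, -0.7, 1.6]
opening: -0.002
grasp_force: 0.7
```

```bash
python3 st.py
```

```text
t 17.85 TCP in dock mm [103.3   0.6  90.2] tilt 45.1
axes in dock
 [[ 0.705  0.004  0.709]
 [ 0.002 -1.     0.003]
 [ 0.709 -0.    -0.705]] q [-0.94  0.54  1.81  1.23  0.64 -0.33] F [ 0.4 -0.7  1.6]
```

Call:
arm_command([
  {"tx":-0.04,"ty":0,"tz":0.04,"ax":0,"ay":0,"az":0,"gripper":-1},
  {"tx":0,"ty":0,"tz":0,"ax":0,"ay":0,"az":0,"gripper":-1},
])

```text
time: 18.05
position: [0.5599, -0.3238, 0.0899]
tool_rot: [0.004, 0.923, -0.011, 0.384]
wrist_force: [-2.8, 3.3, 11.5]
opening: 0.001
grasp_force: 5.3
```

Call:
arm_command([
  {"tx":-0.04,"ty":0,"tz":0.04,"ax":0,"ay":0,"az":0,"gripper":-1},
  {"tx":0,"ty":0,"tz":0,"ax":0,"ay":0,"az":0,"gripper":-1},
])

```text
time: 18.25
position: [0.5601, -0.3239, 0.0895]
tool_rot: [0.005, 0.923, -0.01, 0.385]
wrist_force: [-11.0, 6.4, 22.2]
opening: 0.001
grasp_force: 11.1
```

Now at the end stop (22 N without travel). Lifting off straight up.

Call:
arm_command([
  {"tx":0.2,"ty":0,"tz":-0.2,"ax":0,"ay":0,"az":0,"gripper":-1},
  {"tx":0.5,"ty":0,"tz":-0.5,"ax":0,"ay":0,"az":0,"gripper":-1},
  {"tx":0.6,"ty":0,"tz":-0.6,"ax":0,"ay":0,"az":0,"gripper":-1},
  {"tx":0.6,"ty":0,"tz":-0.6,"ax":0,"ay":0,"az":0,"gripper":-1},
  {"tx":0,"ty":0,"tz":-1,"ax":0,"ay":0,"az":0,"gripper":-1},
  {"tx":0,"ty":0,"tz":-1,"ax":0,"ay":0,"az":0,"gripper":-1},
  {"tx":0,"ty":0,"tz":-1,"ax":0,"ay":0,"az":0,"gripper":-1},
  {"tx":0,"ty":0,"tz":-1,"ax":0,"ay":0,"az":0,"gripper":-1},
])

```text
time: 19.05
position: [0.4734, -0.3214, 0.2526]
tool_rot: [0.004, 0.924, -0.011, 0.383]
wrist_force: [-0.6, -0.5, -0.1]
opening: 0.004
grasp_force: 0.0
```

Run:
```python
from h import *
f,ctrl=wrist("w6");s=ctrl.grab_frame("scene")
d=[.4566,-.3215,-.027]
im=f["color"][...,::-1].copy()
for P in([[.119,.039,.082],[.119,-.039,.082],[.066,-.039,.082],[.066,.039,.082]],[[-.044,.06,.024],[-.044,-.06,.024],[.044,-.06,.024],[.044,.06,.024]]):
    cv2.polylines(im,[(proj(f,dockpts(d,P))).astype(int)],True,(255,0,255),1)
b=cv2.resize(s["color"][140:340,180:390,::-1],(403,384))
cv2.imwrite("pics/9.png",cv2.resize(np.hstack([im,b]),(800,336)))
```

```text
[ 0.4734 -0.3214  0.2526] [ 0.004   0.9236 -0.0108  0.3831] q [-1.098  0.162  1.839  0.893  0.927  0.013] F [-0.6 -0.5 -0.1]
```

View pics/9.png

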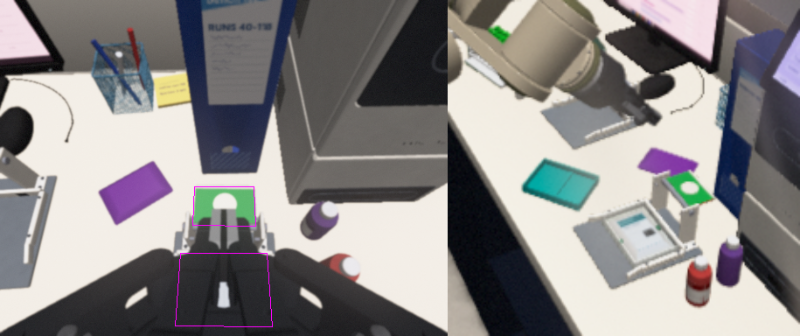

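The flag lies flat and green with its white disc at (223,203), matching the level outline. In the scene view the tray sits home against the stop at (645,237), and the bottles are upright. Nothing is being touched.

```bash
python3 -c "
from cell import ctrl
print(ctrl.finish_job())"
```

```text
the job is handed in; nothing more can be done
None
```

The job is handed in: dock_a's tray was pushed home against the back stop, then its flag was turned over to lie flat with green on top, at about 19 s of the 45 s allowed; I did not lift the tray or pouch or touch the empty dock's flag or the things standing around, and the hand-in returned no verdict.

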